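Shift the board feeder's selector through its gate into FEED

ROBOT

A 6-joint arm with a two-finger parallel gripper is mounted at the origin on the work surface. World frame = base frame: x ahead of the robot, y to its left, z up, the work surface at z = 0. Lengths are in m, angles in degrees, forces in N, time in s.
With the tool pointing down it reaches from about 0.4 to 0.825 m from the base axis. Payload 7 kg.
Tool frame: the origin (TCP) lies at the very end of the fingers, on their centre line; the grasp point (between the pads) lies 19 mm behind it; z points along the fingers, y is the direction in which the jaws open and shut (so a half turn about z gives the same grasp; the last joint's range is limited). The gripper opens to 88 mm and grips with 3 to 60 N. Pads are 19 mm wide; open, the fingers measure 130 mm over their backs; the gripper's body (78 mm by 193 mm) begins 47 mm behind the grasp point.
Start: joints at [-48.409, 20.546, 0.682, 0, -70.136, -16.507], TCP at [0.286, -0.611, 0.191] pointing down, gripper open.
Joint ranges: [-176.03, 176.03], [-82.01, 121.73], [-58.28, 71.71], [-173.87, 95.51], [-174.79, -0.11], [-173.66, 173.66]. Speed limits (degrees/s): [136.94, 136.94, 172.46, 180, 180, 180].

INTERFACE

Orientations are given as [roll, pitch, yaw] about the fixed x, y, z axes, in that order (R = Rz(yaw) Ry(pitch) Rx(roll)).
In Python, from plant import ctrl, snapshot, workorder gives the robot as it stands. The module is installed in compiled form; this text tells all that it offers.
- The arm moves only by the shell command python3 -m creep 'ROWS'. ROWS is JSON, a list of rows, each a list of 5 numbers: the shift along the tool's x, y, z scaled (see below), then the turn about the tool's z scaled (see below), then the finger opening in mm, from 0 to 87.6. A call has exactly 8 rows; each row is the pose to reach, as a shift and turn from the pose commanded when the call began, along the tool's axes at that moment, turning the shorter way round; what a row does not reach only later rows make up. The controller multiplies each number of a shift by 0.1 m and each number of a turn by 180 degrees. A row lasts 1/12 s, in which the tool goes at most 41.7 mm and 7.16 degrees, less where a joint would pass 70% of its speed; a pose out of reach is approached as far as the arm can. A call with a number of a shift or a turn outside -1 to 1 is refused whole. A call with a gripper value outside its range is refused whole. The fingers move at their own pace and stop on an object; the grip force is fixed at half the most. Time passes only in rows, so rows that repeat a pose let the fingers close, or fill a call up. It gives the time, the measured TCP pose, the force and the opening at its end, in the units of the state.
- ctrl.get_obs(): the state, without advancing time (a new reading comes with each control period).
- snapshot(name): name is "side" or "top"; returns a dict with "img" (480x640x3 uint8, blue, green, red), "camera_matrix" (3x3 intrinsics, pixels), "k1" (the pictures are not rectified: a ray, as slopes to the right and down, at radius r is drawn at 1 + k1 r^2 times it, then the intrinsics apply), "xyz" and "rotation" of the camera in the world. Camera axes: x right, y up, looking along -z (the intrinsics and any distortion apply to the point x, -y, -z); pixel columns grow to the right and rows downward; lengths in m; the calibration is good to about 2 mm. A picture is of the moment at which its call begins. There is no depth.
- workorder.close_job(): hands the job in, once; it reports no verdict.
The state is a dict: "clock": time; "joint_pos": joint angles; "qvel": joint speeds; "tau": joint torques, N m; "tool_pos": TCP position; "orientation": TCP orientation; "force": force on the tool from outside, world axes, zero at the start; "moment": the same for the moment, N m; "opening": finger opening in m.
Only numpy, scipy, OpenCV 4.12 (cv2) and the standard library are available. Lean on these libraries where they do the work, as an engineer would, in place of code of your own. Each camera call takes 0.05 s, during which the arm holds its last target.

TASK

Put the board feeder in gear: push its red selector knob along the L-shaped slot to the corner, then push it round the corner and along the other leg until it is fully at the end by the green dot. Only push the knob with the outside of the fingers - do not take it between them or pull it up - then back off, leaving the offcut, jar, screwdriver and sanding block where they are.

Things in the scene. Friction and masses are not known exactly. Their poses are not given: they have to be found in the camera images.
- feeder: Fixed green gearbox, 240 x 200 mm, flat aluminium deck on top, 100 mm above the bench. Origin: centre of its underside; z up. Its x runs along the slot's first leg (start to corner), its y along the second (corner to end). Below deck height a motor (96 mm thick) sticks out 130 mm at +x and two black rollers 32 mm at +y; 12 mm thick foot plate, 260 x 224 mm. Yaw varies by 0.7 rad either way.
- slot_start (a point): Point on the deck's top face, centre of the slot's first (start) end; a blue dot lies 27 mm beyond it. In the feeder's frame at (-50, -30, 100) mm. The slot is 16 mm wide, cut right through the deck. The point's axes are the feeder's.
- slot_corner (a point): Point on the deck's top face, centre of the slot's corner, 80 mm from slot_start along the feeder's +x; in the feeder's frame at (30, -30, 100) mm. The slot walls let the knob go 2 mm past this point before it stops.
- slot_end (a point): Point on the deck's top face, centre of the slot's second end, 70 mm from the corner along the feeder's +y; in the feeder's frame at (30, 40, 100) mm. A green dot lies 27 mm beyond it. The knob stops 2 mm past this point.
- knob: Red upright round knob, 38 mm across, 40 mm tall, about 0.25 kg, on the deck 0 to 30 mm from slot_start. Origin: on its axis at its underside (deck height); z up. A 12 mm pin below it runs in the slot with 2 mm play each side; a disc under the deck keeps it captive (it can rise 5 mm and rock 7 degrees at most). Slides against light friction (under 3 N), no spring or detent, stays where left, spins freely.
- offcut: Loose pale wooden offcut, 60 x 24 x 16 mm, lying on the deck near its -x, +y corner. Origin: centre of its underside. Leave it.
- wax: Loose amber glass wax jar with a brass lid, 68 mm across, 55 mm tall, on the bench on the feeder's -y side. Origin: centre of its underside. Leave it.
- driver: Loose screwdriver lying on the bench on the feeder's +y side. Leave it.
- block: Loose wooden sanding block, 70 x 50 x 45 mm, on the bench on the feeder's -y side. Origin: centre of its underside. Leave it.
There are look-alikes about, which are no part of the job. What is shaped like the knob but purple or turquoise is not meant.

How it is judged (in metres and radians):
On the way, in this order (a step that is already met when the one before it is completed fails the run):
1. the knob reaches the slot's corner (within 10 mm) (x of knob in the frame of feeder above 0.02 m and y of knob in the frame of feeder below -0.02 m).
2. the knob is at the end of the second leg (y of knob in the frame of feeder above 0.034 m), for 0.2 s.
At the end, for the whole second after the job is handed in: The knob stands still and upright on the deck at the far end of the second leg, within 6 mm of slot_end along the leg and 8 mm overall; the offcut, jar, screwdriver and sanding block are within 20 mm of where they were (y of knob in the frame of feeder above 0.034 m and horizontal distance between knob and slot_end below 0.008 m and z of knob in the frame of feeder between 0.097 and 0.103 m and angle between knob's own z axis and vertical below 0.1 rad and linear speed of knob below 0.01 m/s and distance of each of offcut, wax, driver, block from where it was at the start of the episode below 0.02 m); the robot touches nothing.
It fails at once if the knob is pulled up more than 4 mm off the deck (z of knob in the frame of feeder above 0.104 m).
It fails at once if the knob is taken between the fingers (grasp point within 12 mm of the knob's axis and no more than 8 mm above its top) (horizontal distance between the grasp point and knob below 0.012 m and z of the grasp point in the frame of feeder below 0.148 m).
It fails at once if the offcut, jar, screwdriver or sanding block is moved more than 20 mm (distance of any of offcut, wax, driver, block from where it was at the start of the episode above 0.02 m).
It also fails if it takes over 48 s, if anything falls off the work surface, if the arm or the gripper's body presses on something with over 40 N, if the wrist force passes 120 N, or if a joint passes its speed limit or range.

## Working session

There is one attempt and no reset: what is moved stays moved. The work goes in short steps, Python scripts to look and compute and a shell command to move; the robot and the scene stay as the last step left them, time stands still between calls to the robot, and variables do not carry over. Pictures are saved under pics/ and viewed, and the job is handed in when it is done.

```bash
mkdir -p pics
python3 - <<'E'
from plant import ctrl, snapshot
import cv2
o=ctrl.get_obs();print(o['clock'],o['tool_pos'],o['orientation'],o['opening'])
for n in('top','side'):
    s=snapshot(n);cv2.imwrite(f'pics/{n}0.png',s['img']);print(n,s['camera_matrix'],s['k1'],s['xyz'],s['rotation'])
E
```

```text
0.0 [ 0.28586979 -0.61085167  0.19031836] [ 1.79903554e+02 -8.16546833e-03 -1.54926465e+02] 0.08732835793703203
top [[532.72432443   0.         317.58911546]
 [  0.         532.72432443 236.81544469]
 [  0.           0.           1.        ]] -0.10304379481421626 [0.50432149 0.03208687 1.00336754] [  3.76283826  -0.40544744 -89.33704484]
side [[485.75184341   0.         322.8652518 ]
 [  0.         485.75184341 236.97351112]
 [  0.           0.           1.        ]] -0.09633663485096697 [0.45244393 0.55652118 0.68765537] [  42.88121237   -0.77281869 -167.93147767]
```

View pics/top0.png

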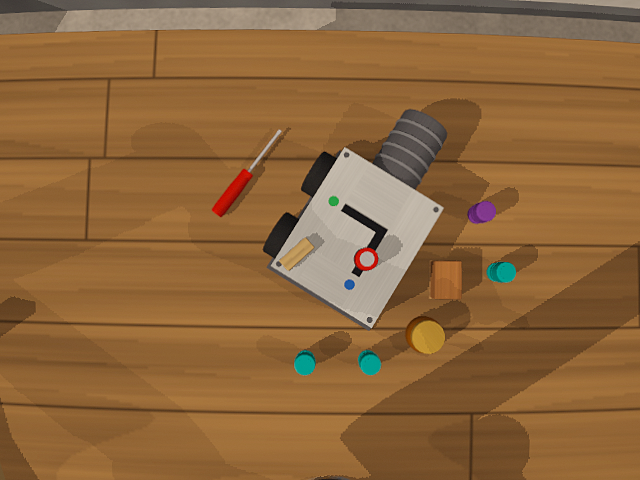

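View pics/side0.png

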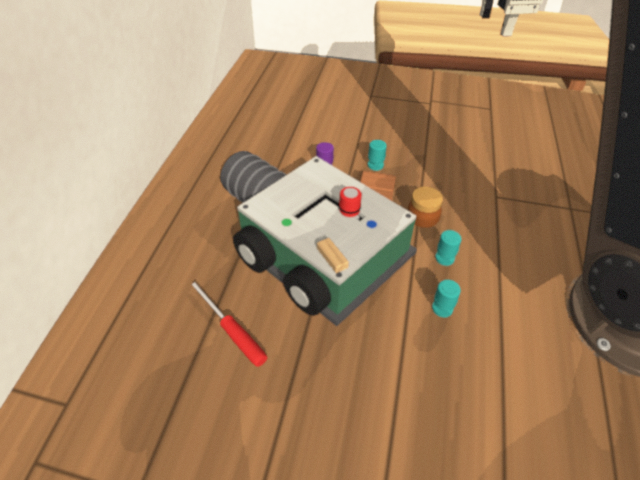

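Top view: the red knob is at (366,259) with a white cap face. Blue dot is at (349,285), green dot at (333,201), and the offcut at (297,254). Candidates for the knob are red (366,259), purple (482,212), turquoise (502,272), (370,363) and (305,363), and the red screwdriver handle (232,193). I choose the red one on the deck.

```bash
cat > h.py <<'E'
import numpy as np, cv2
from scipy.spatial.transform import Rotation as R
def ray(s,uv):
    K=np.array(s['camera_matrix']);d=(np.array(uv,float)-K[:2,2])/K[0,0]
    rd=np.hypot(*d);r=rd
    for _ in range(30): r=rd/(1+s['k1']*r*r)
    d=d*(r/rd if rd>0 else 1)
    v=R.from_euler('xyz',s['rotation'],degrees=True).apply([d[0],-d[1],-1]);return np.array(s['xyz']),v
def onz(s,uv,z):
    c,v=ray(s,uv);return c+v*(z-c[2])/v[2]
def two(s1,u1,s2,u2):
    c1,v1=ray(s1,u1);c2,v2=ray(s2,u2)
    t=np.linalg.lstsq(np.c_[v1,-v2],c2-c1,rcond=None)[0]
    a=c1+v1*t[0];b=c2+v2*t[1];return (a+b)/2,np.linalg.norm(a-b)
def blobs(img,col,roi,amin=15):
    h=cv2.cvtColor(img,cv2.COLOR_BGR2HSV);H,S,V=cv2.split(h)
    m={'red':((H<7)|(H>173))&(S>170)&(V>90),'blue':(H>100)&(H<125)&(S>120)&(V>80),'green':(H>50)&(H<75)&(S>120)&(V>110)}[col]
    m=m.astype(np.uint8);M=np.zeros_like(m);x0,y0,x1,y1=roi;M[y0:y1,x0:x1]=m[y0:y1,x0:x1]
    n,l,st,ce=cv2.connectedComponentsWithStats(M)
    return [(st[i,4],ce[i].round(1),st[i,:4]) for i in range(1,n) if st[i,4]>amin]
E
python3 - <<'E'
from h import *
from plant import snapshot
t=snapshot('top');s=snapshot('side')
P={}
for c in('blue','green','red'):
    for n,S,roi in(('top',t,(270,150,440,320)),('side',s,(240,160,410,280))):
        b=blobs(S['img'],c,roi,8);print(c,n,b)
        b=max(b,key=lambda q:q[0]) if b else None
        if b is not None:
            P[c,n]=b[1]; 
            if c!='red':print(onz(S,b[1],.1))
for c in('blue','green'):
    if (c,'top') in P and (c,'side') in P: print(c,two(t,P[c,'top'],s,P[c,'side']))
cv2.imwrite('pics/crop1.png',np.hstack([cv2.resize(t['img'][180:310,290:420],(400,400)),cv2.resize(s['img'][150:280,270:400],(400,400))]))
E
```

```text
blue top [(np.int32(79), array([349.2, 284.3]), array([345, 280,  10,  10], dtype=int32))]
[ 0.48392589 -0.02804077  0.1       ]
blue side [(np.int32(43), array([371.1, 223.7]), array([367, 221,   9,   6], dtype=int32))]
[ 0.48530165 -0.02708583  0.1       ]
green top [(np.int32(75), array([333.3, 200.7]), array([329, 196,  10,  10], dtype=int32))]
[6.25957731e-01 2.58381575e-04 1.00000000e-01]
green side [(np.int32(34), array([286.3, 221.9]), array([283, 220,   8,   5], dtype=int32))]
[0.62669764 0.00072884 0.1       ]
red top [(np.int32(239), array([365.2, 258.7]), array([354, 248,  24,  23], dtype=int32))]
red side [(np.int32(355), array([349.3, 204.7]), array([339, 190,  22,  26], dtype=int32))]
blue (array([ 0.48462916, -0.02803645,  0.09912481]), np.float64(0.0014508787689233704))
green (array([6.26413632e-01, 3.11736917e-04, 9.95823986e-02]), np.float64(0.0008044315462113306))
```

View pics/crop1.png

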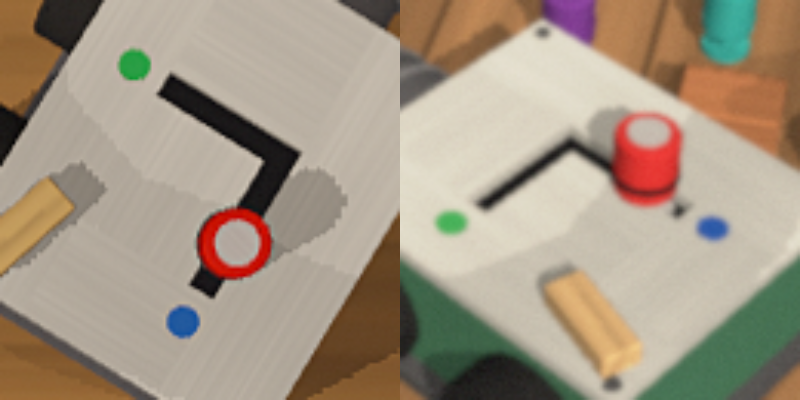

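Blue and green dots triangulate to z≈0.099–0.1, and their spacing is 144.6 mm against the expected 144.4, so the frame fits. The crop confirms the red knob sits on the slot's first leg.

```bash
cat >> h.py <<'E'
B=np.array([.4846,-.0278]);G=np.array([.6263,.0004])
yaw=np.arctan2(*(G-B)[::-1])-np.arctan2(97,107)
C=lambda a:np.array([[np.cos(a),-np.sin(a)],[np.sin(a),np.cos(a)]])
O=(B+G)/2-C(yaw)@np.array([-.0235,.0185])
f2w=lambda p:O+C(yaw)@np.array(p)
w2f=lambda p:C(yaw).T@(np.array(p)[:2]-O)
def go(o,p,z,dyaw=-90):
    "shift and turn in move units to feeder-frame p, height z"
    Rt=R.from_euler('xyz',o['orientation'],degrees=True)
    d=Rt.inv().apply(np.r_[f2w(p),z]-o['tool_pos'])/.1
    t=-((np.degrees(yaw)+dyaw-o['orientation'][2]+180)%360-180)/180
    return d.round(3),round(t,4)
def state(o): print(round(o['clock'],2),'tcp f mm',(w2f(o['tool_pos'])*1e3).round(1),'z',o['tool_pos'][2].round(4),'yawf',round(o['orientation'][2]-np.degrees(yaw),1),'F',np.round(o['force'],1),'op',round(o['opening'],4))
def knob(t,roi=(270,150,440,320)):
    b=max(blobs(t['img'],'red',roi),key=lambda q:q[0]);x,y,w,h=b[2];u=(x+(w-1)/2,y+(h-1)/2)
    return w2f(onz(t,u,.14))*1e3,b[2]
E
python3 - <<'E'
from h import *
from plant import snapshot,ctrl
print(np.degrees(yaw),O)
t=snapshot('top');print(knob(t));s=snapshot('side')
g=cv2.cvtColor(t['img'],cv2.COLOR_BGR2HSV)
for n,uv in(('startend',(355,274)),('corner',(384,231)),('end',(344,208)),('offcut',(297,254))): print(n,w2f(onz(t,uv,.1))*1e3)
o=ctrl.get_obs();state(o);print(go(o,(-.11,-.03),.19))
E
```

```text
-30.938138747775046 [ 0.56609541 -0.04164951]
(array([-29.28679316, -29.05239661]), array([354, 248,  24,  23], dtype=int32))
startend [-57.47436013 -29.87811259]
corner [ 30.90119753 -34.03025192]
end [28.69050149 44.61674266]
offcut [-80.12424655  71.60230009]
0.3 tcp f mm [  52.6 -632.5] z 0.1909 yawf -124.0 F [ 0.7 -0.1  0.1] op 0.0876
(array([-4.087,  4.716,  0.012]), np.float64(-0.1888))
```

```bash
python3 -m creep '[[-0.2,0.25,0,-0.03,0],[-0.4,0.5,0,-0.06,0],[-0.6,0.75,0,-0.1,0],[-0.8,0.95,0,-0.13,0],[-0.8,0.95,0,-0.16,0],[-0.8,0.95,0,-0.1888,0],[-0.8,0.95,0,-0.1888,0],[-0.8,0.95,0,-0.1888,0]]'
python3 - <<'E'
from h import *
from plant import ctrl
o=ctrl.get_obs();state(o);print(go(o,(-.1,-.03),.19))
E
```

```text
clock: 0.97
tool_pos: [0.3184, -0.4913, 0.1914]
orientation: [-180.0, -0.0, -121.1]
force: [-0.9, 0.8, -0.3]
opening: 0.0399
0.97 tcp f mm [  18.7 -513. ] z 0.1914 yawf -90.1 F [-0.9  0.8 -0.3] op 0.0399
(array([-4.827,  1.2  ,  0.014]), np.float64(-0.0008))
```

```bash
python3 -m creep '[[-0.2,0.05,0,0,0],[-0.4,0.1,0,0,0],[-0.6,0.15,0,0,0],[-0.8,0.2,0,0,0],[-1,0.24,0,0,0],[-1,0.24,0,0,0],[-1,0.24,0,0,0],[-1,0.24,0,0,0]]'
python3 -m creep '[[-0.2,0.05,0,0,0],[-0.4,0.1,0,0,0],[-0.6,0.15,0,0,0],[-0.8,0.2,0,0,0],[-1,0.24,0,0,0],[-1,0.24,0,0,0],[-1,0.24,0,0,0],[-1,0.24,0,0,0]]'
python3 -m creep '[[-0.2,0.05,0,0,0],[-0.4,0.1,0,0,0],[-0.6,0.15,0,0,0],[-0.8,0.2,0,0,0],[-1,0.24,0,0,0],[-1,0.24,0,0,0],[-1,0.24,0,0,0],[-1,0.24,0,0,0]]'
python3 -m creep '[[-0.2,0.05,0,0,0],[-0.4,0.1,0,0,0],[-0.6,0.15,0,0,0],[-0.8,0.2,0,0,0],[-1,0.24,0,0,0],[-1,0.24,0,0,0],[-1,0.24,0,0,0],[-1,0.24,0,0,0]]'
python3 - <<'E'
from h import *
from plant import ctrl
o=ctrl.get_obs();state(o);print(go(o,(-.1,-.03),.19),go(o,(-.1,-.03),.11))
E
```

```text
clock: 1.63
tool_pos: [0.3491, -0.3937, 0.1913]
orientation: [-180.0, -0.0, -121.0]
force: [0.2, -0.2, -0.1]
opening: 0.0002
clock: 2.3
tool_pos: [0.3799, -0.2958, 0.1912]
orientation: [180.0, -0.0, -121.0]
force: [-0.7, -0.2, -0.5]
opening: 0.0004
clock: 2.97
tool_pos: [0.4106, -0.1978, 0.1911]
orientation: [180.0, -0.0, -121.0]
force: [0.5, 0.0, 0.1]
opening: 0.0006
clock: 3.63
tool_pos: [0.4413, -0.0998, 0.1911]
orientation: [180.0, -0.0, -121.0]
force: [-0.4, 0.2, -0.5]
opening: 0.0003
3.63 tcp f mm [ -77.1 -114. ] z 0.1911 yawf -90.0 F [-0.4  0.2 -0.5] op 0.0003
(array([-0.84 ,  0.229,  0.011]), np.float64(-0.0002)) (array([-0.84 ,  0.229,  0.811]), np.float64(-0.0002))
```

```bash
python3 -m creep '[[-0.2,0.06,0,0,0],[-0.4,0.11,0,0,0],[-0.6,0.17,0,0,0],[-0.84,0.23,0,0,0],[-0.84,0.23,0.2,0,0],[-0.84,0.23,0.4,0,0],[-0.84,0.23,0.6,0,0],[-0.84,0.23,0.6,0,0]]'
python3 - <<'E'
from h import *
from plant import ctrl,snapshot
o=ctrl.get_obs();state(o);print(go(o,(-.1,-.03),.109),go(o,(-.012,-.03),.109))
t=snapshot('top');s=snapshot('side');print(knob(t))
cv2.imwrite('pics/c2.png',np.hstack([cv2.resize(t['img'][150:330,250:450],(400,360)),cv2.resize(s['img'][120:300,230:430],(400,360))]))
E
```

```text
clock: 4.3
tool_pos: [0.4623, -0.0166, 0.1278]
orientation: [179.7, -0.2, -121.0]
force: [-0.4, -1.2, -0.3]
opening: 0.0006
4.3 tcp f mm [-101.9  -31.8] z 0.1278 yawf -90.1 F [-0.4 -1.2 -0.3] op 0.0006
(array([-0.019, -0.02 ,  0.188]), np.float64(-0.0006)) (array([-0.021, -0.9  ,  0.184]), np.float64(-0.0006))Traceback (most recent call last):
  File "<stdin>", line 4, in <module>
  File "h.py", line 35, in knob
    b=max(blobs(t['img'],'red',roi),key=lambda q:q[0]);x,y,w,h=b[2];u=(x+(w-1)/2,y+(h-1)/2)
ValueError: max() iterable argument is empty
```

Run:
```python
from h import *
from plant import ctrl,snapshot
o=ctrl.get_obs();state(o)
t=snapshot('top');s=snapshot('side')
b=blobs(s['img'],'red',(230,130,420,290));print(b)
cv2.imwrite('pics/c2.png',np.hstack([cv2.resize(t['img'][150:330,250:450],(400,360)),cv2.resize(s['img'][120:300,230:430],(400,360))]))
```

```text
4.4 tcp f mm [-100.   -30.2] z 0.1313 yawf -90.1 F [ 0.6 -0.3  0.1] op 0.0005
[(np.int32(355), array([349.4, 204.7]), array([339, 190,  22,  26], dtype=int32))]
```

View pics/c2.png

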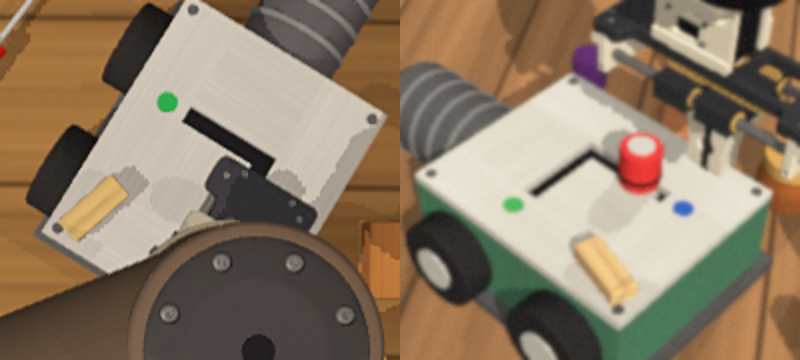

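```bash
python3 -m creep '[[0,0,0.12,0,0],[0,0,0.22,0,0],[0,-0.1,0.22,0,0],[0,-0.2,0.22,0,0],[0,-0.26,0.22,0,0],[0,-0.32,0.22,0,0],[0,-0.38,0.22,0,0],[0,-0.42,0.22,0,0]]'
python3 - <<'E'
from h import *
from plant import ctrl,snapshot
o=ctrl.get_obs();state(o)
s=snapshot('side')
b=blobs(s['img'],'red',(230,130,420,290));print(b)
cv2.imwrite('pics/c3.png',cv2.resize(s['img'][120:300,230:430],(600,540)))
E
```

```text
clock: 5.17
tool_pos: [0.502, -0.0371, 0.1096]
orientation: [-180.0, 0.0, -121.0]
force: [0.5, -1.4, -0.0]
opening: 0.0006
5.17 tcp f mm [-57.3 -29.1] z 0.1096 yawf -90.0 F [ 0.5 -1.4 -0. ] op 0.0006
[(np.int32(324), array([348.6, 205.4]), array([339, 190,  21,  26], dtype=int32))]
```

View pics/c3.png

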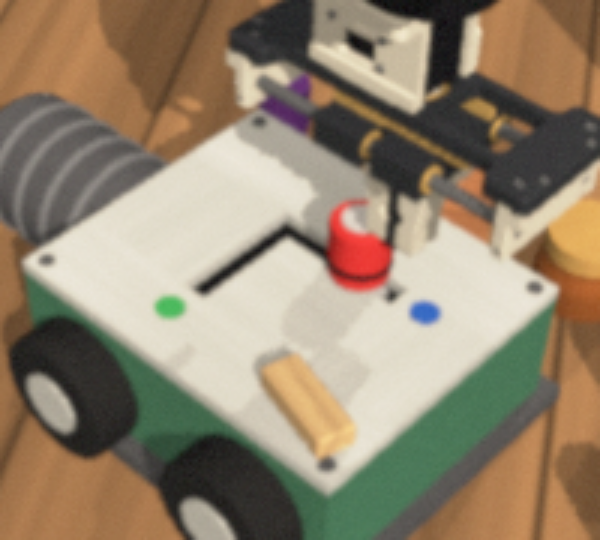

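```bash
cat >> h.py <<'E'
def proj(s,P):
    c=R.from_euler('xyz',s['rotation'],degrees=True).inv().apply(np.array(P)-s['xyz']);x,y=c[0]/-c[2],-c[1]/-c[2]
    k=1+s['k1']*(x*x+y*y);K=s['camera_matrix'];return np.array([K[0][0]*x*k+K[0][2],K[1][1]*y*k+K[1][2]])
E
python3 - <<'E'
from h import *
from plant import ctrl,snapshot
o=ctrl.get_obs();state(o)
s=snapshot('side');print(proj(s,o['tool_pos']))
im=cv2.resize(s['img'][165:235,310:400],(720,560),interpolation=cv2.INTER_NEAREST)
for dx in(-21,0,21):
  for dy in(-9.5,9.5):
    p=w2f(o['tool_pos'])+np.array([dx,dy])/1e3
    u=proj(s,np.r_[f2w(p),o['tool_pos'][2]]);u=(u-[310,165])*8;cv2.circle(im,tuple(int(v) for v in u),4,(255,0,255),-1)
cv2.imwrite('pics/c4.png',im)
E
```

```text
5.22 tcp f mm [-57. -29.] z 0.1095 yawf -90.0 F [0.8 0.1 0. ] op 0.0004
[362.56124065 214.10172376]
```

View pics/c4.png

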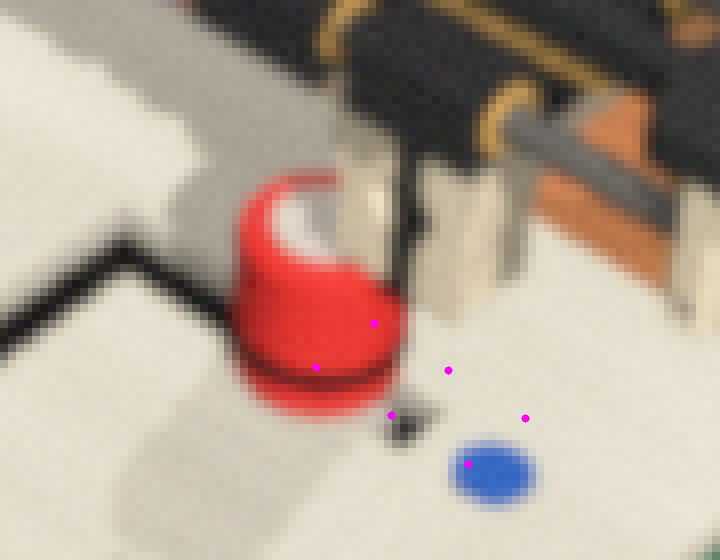

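Run:
```python
from h import *
from plant import ctrl,snapshot
o=ctrl.get_obs()
s=snapshot('side')
for c in((425,300),(460,322),(500,308),(400,295)):
    u=np.array(c)/8+[310,165]
    for z in(.11,.12,.13,.14):print(c,z,w2f(onz(s,u,z))*1e3)
t=snapshot('top')
cv2.imwrite('pics/c5.png',cv2.resize(t['img'][150:330,260:440],(590,590)))
cv2.imwrite('pics/c5s.png',s['img'])
```

```text
(425, 300) 0.11 [-39.56870653 -51.44588376]
(425, 300) 0.12 [-45.89496437 -42.68493432]
(425, 300) 0.13 [-52.22122221 -33.92398488]
(425, 300) 0.14 [-58.54748005 -25.16303544]
(460, 322) 0.11 [-49.51408906 -51.35063565]
(460, 322) 0.12 [-55.66817881 -42.59133508]
(460, 322) 0.13 [-61.82226855 -33.83203452]
(460, 322) 0.14 [-67.9763583  -25.07273395]
(500, 308) 0.11 [-52.98765728 -60.84359562]
(500, 308) 0.12 [-59.08161483 -51.91995901]
(500, 308) 0.13 [-65.17557239 -42.99632239]
(500, 308) 0.14 [-71.26952994 -34.07268578]
(400, 295) 0.11 [-34.60813096 -48.88140757]
(400, 295) 0.12 [-41.02026311 -40.1648527 ]
(400, 295) 0.13 [-47.43239526 -31.44829783]
(400, 295) 0.14 [-53.8445274  -22.73174295]
```

View pics/c5.png

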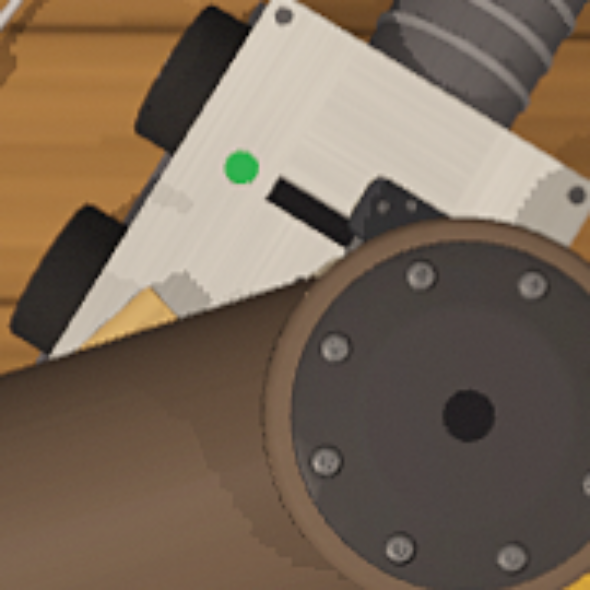

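View pics/c5s.png

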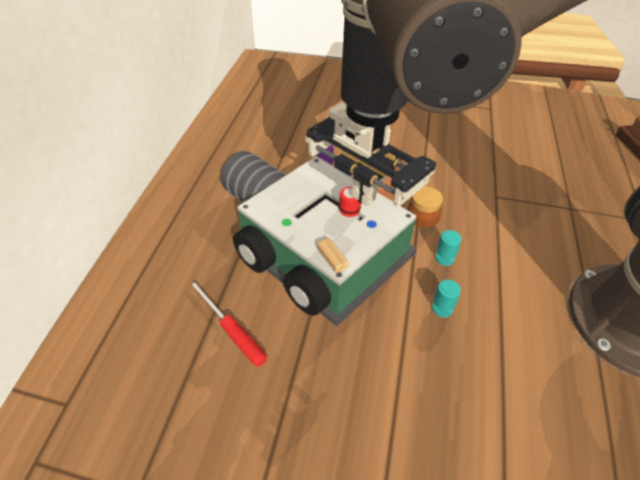

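Run:
```python
from h import *
from plant import ctrl,snapshot
o=ctrl.get_obs();print(o['tool_pos'],o['joint_pos'],o['orientation'])
s=snapshot('side');t=snapshot('top')
im=s['img'].copy()
for dy,c in((0,(255,0,255)),(-.03,(0,255,0))):
  for z in np.arange(.11,.36,.025):
    u=proj(s,o['tool_pos']+np.array([0.005 if dy else 0,dy,z-o['tool_pos'][2]]));cv2.circle(im,tuple(int(v) for v in u),2,c,-1)
for z in(0,.1,.2):print('base',proj(s,[0,0,z]),proj(t,[0,0,z]))
cv2.imwrite('pics/c6.png',cv2.resize(im[0:260,220:500],(700,650)))
```

```text
[ 0.50090999 -0.03672514  0.10918766] [ 1.82508141e+01  8.45220493e+00 -2.73673493e+01 -8.32166270e-03
 -5.41965288e+01 -4.92008301e+01] [ 1.79984383e+02 -7.76614609e-03 -1.20954884e+02]
base [634.92822503 318.50155415] [327.74871302 538.93448504]
base [663.9367703  283.73040489] [329.24129967 567.12029634]
base [697.5766252  242.04259799] [331.07044769 601.51843867]
```

View pics/c6.png

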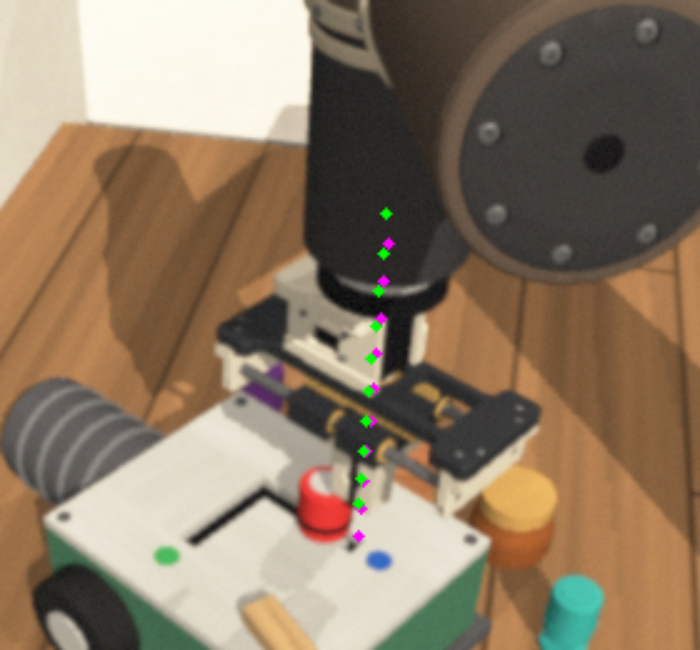

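The side view shows the finger in front of the knob's cap. The real tips therefore look about 30 mm higher than the reported z, just above the knob top. I'll back off and check this in clear view before lowering.

```bash
python3 -m creep '[[0,0.1,0,0,0],[0,0.2,0,0,0],[0,0.3,0,0,0],[0,0.43,0,0,0],[0,0.43,0,0,0],[0,0.43,0,0,0],[0,0.43,0,0,0],[0,0.43,0,0,0]]'
python3 - <<'E'
from h import *
from plant import ctrl,snapshot
o=ctrl.get_obs();state(o)
s=snapshot('side')
u0=(320,160)
im=cv2.resize(s['img'][160:235,320:420],(800,600),interpolation=cv2.INTER_CUBIC)
for z,c in((.109,(255,0,255)),(.14,(0,255,0))):
 for dx in(-21,0,21):
  for dy in(-9.5,9.5):
    p=w2f(o['tool_pos'])+np.array([dx,dy])/1e3
    u=proj(s,np.r_[f2w(p),z]);u=(u-u0)*8;cv2.circle(im,tuple(int(v) for v in u),4,c,-1)
cv2.imwrite('pics/c7.png',im)
E
```

```text
clock: 6.13
tool_pos: [0.4645, -0.0144, 0.1094]
orientation: [-180.0, 0.0, -120.9]
force: [-0.3, -0.1, -0.2]
opening: 0.0003
6.13 tcp f mm [-101.2  -28.8] z 0.1094 yawf -90.0 F [-0.3 -0.1 -0.2] op 0.0003
```

View pics/c7.png

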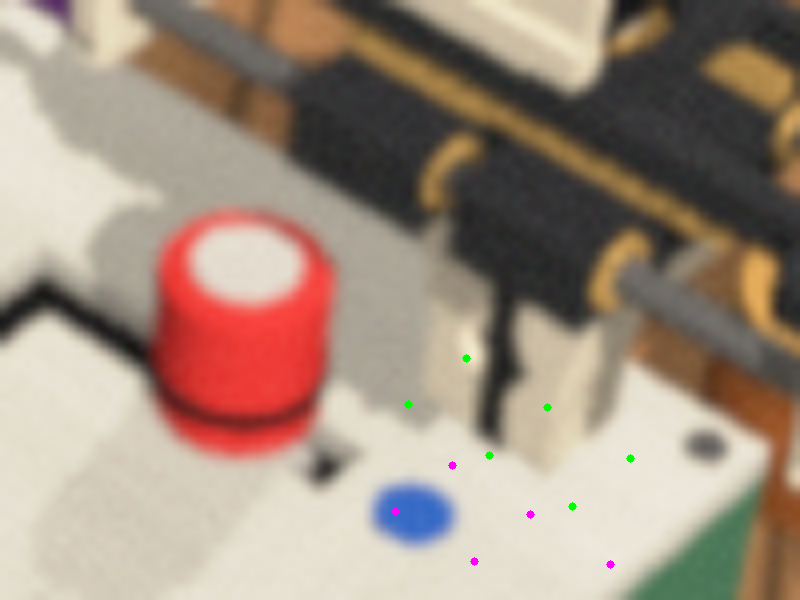

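```bash
python3 -m creep '[[0,0,0.04,0,0],[0,0,0.08,0,0],[0,0,0.12,0,0],[0,0,0.16,0,0],[0,0,0.16,0,0],[0,0,0.16,0,0],[0,0,0.16,0,0],[0,0,0.16,0,0]]'
python3 - <<'E'
from h import *
from plant import ctrl,snapshot
o=ctrl.get_obs();state(o)
s=snapshot('side')
u0=(320,160)
im=cv2.resize(s['img'][160:235,320:420],(800,600),interpolation=cv2.INTER_CUBIC)
cv2.imwrite('pics/c8.png',im)
E
```

```text
clock: 6.85
tool_pos: [0.4643, -0.0145, 0.0934]
orientation: [-180.0, 0.0, -120.9]
force: [0.4, 0.3, 0.8]
opening: 0.0004
6.85 tcp f mm [-101.2  -29. ] z 0.0934 yawf -90.0 F [0.4 0.3 0.8] op 0.0004
```

View pics/c8.png

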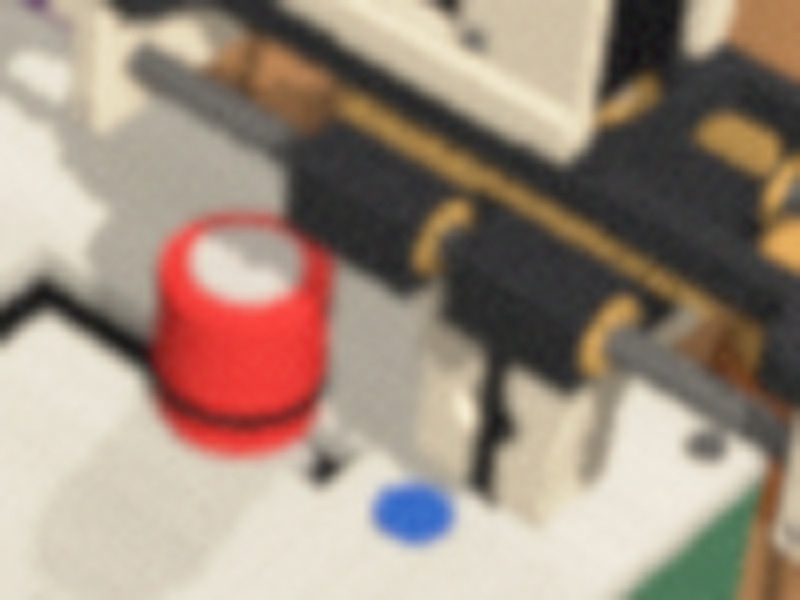

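```bash
python3 -m creep '[[0,0,0.04,0,0],[0,0,0.08,0,0],[0,-0.06,0.08,0,0],[0,-0.12,0.08,0,0],[0,-0.18,0.08,0,0],[0,-0.24,0.08,0,0],[0,-0.3,0.08,0,0],[0,-0.3,0.08,0,0]]'
python3 - <<'E'
from h import *
from plant import ctrl,snapshot
o=ctrl.get_obs();state(o)
s=snapshot('side')
u0=(320,160)
for c in((540,525),(485,490)):
  for z in (.115,.12,.125,.13,.135): print(c,z,w2f(onz(s,np.array(c)/8+u0,z))*1e3)
print(blobs(s['img'],'red',(230,130,420,290)))
im=cv2.resize(s['img'][160:235,310:410],(800,600),interpolation=cv2.INTER_CUBIC)
cv2.imwrite('pics/c9.png',im)
E
```

```text
clock: 7.57
tool_pos: [0.4911, -0.0305, 0.0852]
orientation: [-180.0, -0.0, -121.0]
force: [-0.5, -0.0, -0.4]
opening: 0.0002
7.57 tcp f mm [-70. -29.] z 0.0852 yawf -90.0 F [-0.5 -0.  -0.4] op 0.0002
(540, 525) 0.115 [-107.61508256  -32.06962508]
(540, 525) 0.12 [-110.21169932  -27.82008237]
(540, 525) 0.125 [-112.80831607  -23.57053966]
(540, 525) 0.13 [-115.40493283  -19.32099695]
(540, 525) 0.135 [-118.00154958  -15.07145424]
(485, 490) 0.115 [-93.04205049 -32.17321644]
(485, 490) 0.12 [-95.7659081  -27.92276925]
(485, 490) 0.125 [-98.48976571 -23.67232206]
(485, 490) 0.13 [-101.21362333  -19.42187486]
(485, 490) 0.135 [-103.93748094  -15.17142767]
[(np.int32(292), array([347.5, 205.2]), array([339, 190,  19,  26], dtype=int32))]
```

View pics/c9.png

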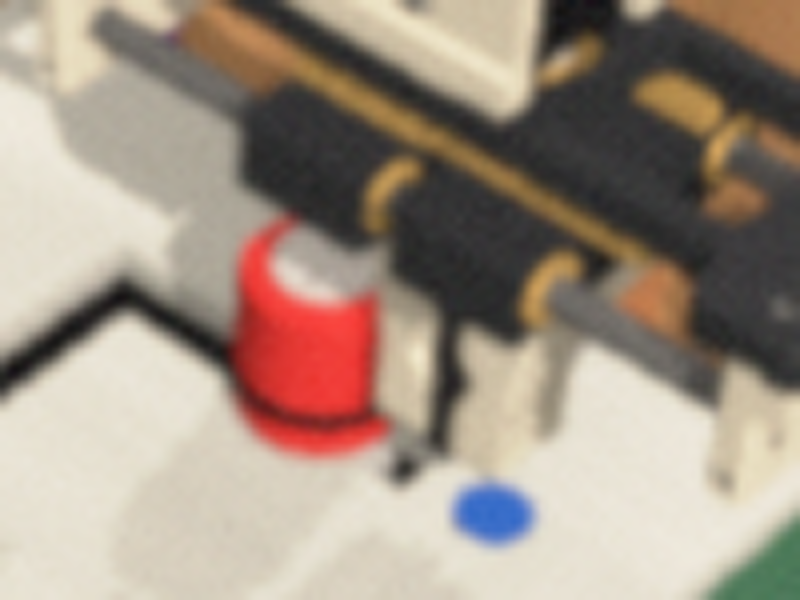

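```bash
python3 -m creep '[[0,-0.06,0,0,0],[0,-0.12,0,0,0],[0,-0.18,0,0,0],[0,-0.22,0,0,0],[0,-0.26,0,0,0],[0,-0.3,0,0,0],[0,-0.3,0,0,0],[0,-0.3,0,0,0]]'
python3 - <<'E'
from h import *
from plant import ctrl,snapshot
o=ctrl.get_obs();state(o)
s=snapshot('side')
print(blobs(s['img'],'red',(230,130,420,290)))
im=cv2.resize(s['img'][150:225,300:400],(800,600),interpolation=cv2.INTER_CUBIC)
cv2.imwrite('pics/c10.png',im)
E
```

```text
clock: 8.28
tool_pos: [0.5158, -0.0455, 0.0852]
orientation: [180.0, -0.0, -121.0]
force: [-0.2, 1.2, 0.1]
opening: 0.0004
8.28 tcp f mm [-41.2 -29.2] z 0.0852 yawf -90.0 F [-0.2  1.2  0.1] op 0.0004
[(np.int32(249), array([336.4, 199. ]), array([329, 185,  18,  24], dtype=int32))]
```

View pics/c10.png

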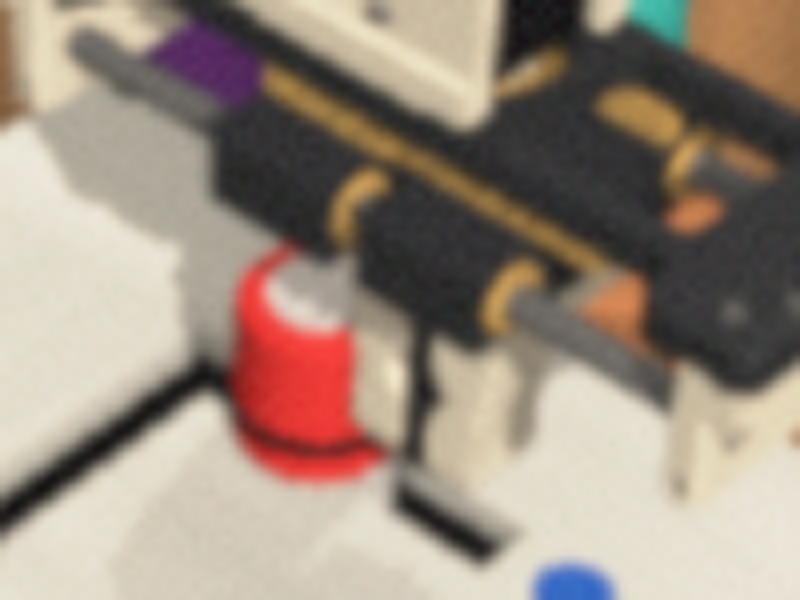

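Run:
```python
from h import *
from plant import snapshot
s=snapshot('side')
a=proj(s,np.r_[f2w((-.029,-.03)),.12])
for x in range(-20,36,5): print(x,(proj(s,np.r_[f2w((x/1e3,-.03)),.12])-a).round(1)+[339,190])
for y in range(-30,46,5): print('y',y,(proj(s,np.r_[f2w((.03,y/1e3)),.12])-a).round(1)+[339,190])
```

```text
-20 [335.  187.5]
-15 [332.9 186.2]
-10 [330.7 184.8]
-5 [328.5 183.5]
0 [326.4 182.1]
5 [324.3 180.8]
10 [322.1 179.5]
15 [320.  178.2]
20 [317.9 176.8]
25 [315.8 175.5]
30 [313.7 174.2]
35 [311.7 173. ]
y -30 [313.7 174.2]
y -25 [311.8 175.6]
y -20 [309.9 176.9]
y -15 [307.9 178.3]
y -10 [306.  179.7]
y -5 [304.  181.1]
y 0 [302.  182.4]
y 5 [300.  183.8]
y 10 [298.  185.2]
y 15 [296.  186.7]
y 20 [294.  188.1]
y 25 [291.9 189.5]
y 30 [289.9 191. ]
y 35 [287.8 192.4]
y 40 [285.7 193.9]
y 45 [283.6 195.3]
```

```bash
python3 -m creep '[[0,-0.06,0,0,0],[0,-0.12,0,0,0],[0,-0.18,0,0,0],[0,-0.23,0,0,0],[0,-0.28,0,0,0],[0,-0.32,0,0,0],[0,-0.34,0,0,0],[0,-0.34,0,0,0]]'
python3 - <<'E'
from h import *
from plant import ctrl,snapshot
o=ctrl.get_obs();state(o)
s=snapshot('side')
print(blobs(s['img'],'red',(230,130,420,290)))
im=cv2.resize(s['img'][145:220,280:380],(800,600),interpolation=cv2.INTER_CUBIC)
cv2.imwrite('pics/c11.png',im)
E
```

```text
clock: 9.05
tool_pos: [0.5452, -0.0632, 0.0851]
orientation: [180.0, -0.0, -121.0]
force: [1.2, 0.1, 0.1]
opening: 0.0006
9.05 tcp f mm [ -6.9 -29.2] z 0.0851 yawf -90.0 F [1.2 0.1 0.1] op 0.0006
[(np.int32(228), array([322.2, 190. ]), array([316, 176,  17,  24], dtype=int32))]
```

View pics/c11.png

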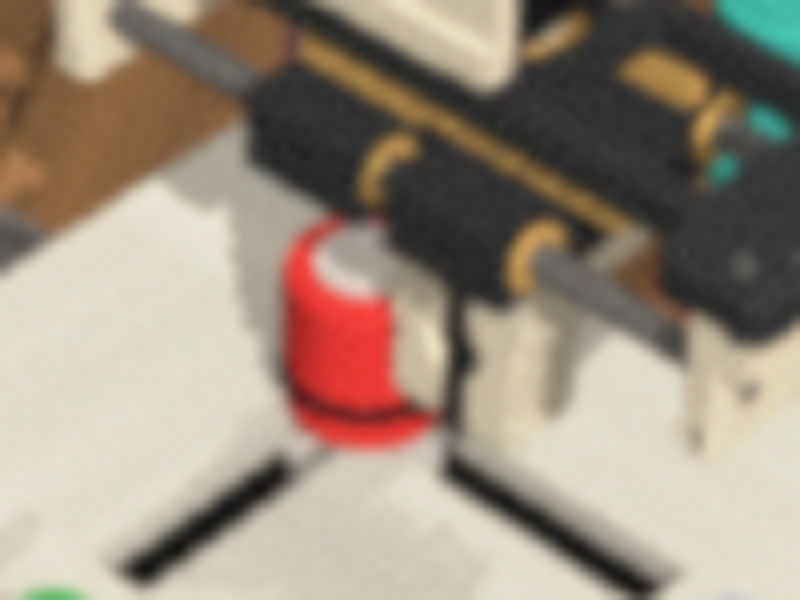

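```bash
python3 -m creep '[[0,-0.01,0,0,0],[0,-0.02,0,0,0],[0,-0.03,0,0,0],[0,-0.04,0,0,0],[0,-0.05,0,0,0],[0,-0.05,0,0,0],[0,-0.05,0,0,0],[0,-0.05,0,0,0]]'
python3 - <<'E'
from h import *
from plant import ctrl,snapshot
o=ctrl.get_obs();state(o)
s=snapshot('side')
print(blobs(s['img'],'red',(230,130,420,290)))
o=ctrl.get_obs();state(o)
E
```

```text
clock: 9.77
tool_pos: [0.5488, -0.0654, 0.0852]
orientation: [180.0, -0.0, -120.9]
force: [-3.0, 0.8, 2.4]
opening: 0.0002
9.77 tcp f mm [ -2.7 -29.2] z 0.0852 yawf -90.0 F [-3.   0.8  2.4] op 0.0002
[(np.int32(226), array([321. , 189.1]), array([315, 175,  17,  24], dtype=int32))]
9.82 tcp f mm [ -2.7 -29.2] z 0.0852 yawf -90.0 F [-3.2  1.8  2.4] op 0.0001
```

```bash
python3 -m creep '[[0,-0.01,0,0,0],[0,-0.02,0,0,0],[0,-0.02,0,0,0],[0,-0.02,0,0,0],[0,-0.02,0,0,0],[0,-0.02,0,0,0],[0,-0.02,0,0,0],[0,-0.02,0,0,0]]'
python3 - <<'E'
from h import *
from plant import ctrl,snapshot
o=ctrl.get_obs();state(o)
s=snapshot('side')
print(blobs(s['img'],'red',(230,130,420,290)))
E
```

```text
clock: 10.48
tool_pos: [0.5505, -0.0664, 0.0852]
orientation: [180.0, -0.0, -120.9]
force: [-3.8, 3.2, 3.8]
opening: 0.0007
10.48 tcp f mm [ -0.7 -29.2] z 0.0852 yawf -90.0 F [-3.8  3.2  3.8] op 0.0007
[(np.int32(218), array([320.4, 188.2]), array([314, 175,  17,  24], dtype=int32))]
```

```bash
python3 -m creep '[[0,0.1,0,0,0],[0,0.2,0,0,0],[0,0.3,0,0,0],[0.15,0.3,0,0,0],[0.3,0.3,0,0,0],[0.45,0.3,0,0,0],[0.52,0.3,0,0,0],[0.52,0.3,0,0,0]]'
python3 - <<'E'
from h import *
from plant import ctrl,snapshot
o=ctrl.get_obs();state(o)
s=snapshot('side');t=snapshot('top')
print(blobs(s['img'],'red',(230,130,420,290)))
cv2.imwrite('pics/c12.png',np.hstack([cv2.resize(t['img'][150:330,250:450],(400,360)),cv2.resize(s['img'][120:300,230:430],(400,360))]))
print(go(o,(.03,-.082),.085))
E
```

```text
clock: 11.2
tool_pos: [0.4973, -0.0972, 0.0854]
orientation: [180.0, 0.0, -121.0]
force: [0.5, 0.4, -0.2]
opening: 0.0004
11.2 tcp f mm [-30.5 -83. ] z 0.0854 yawf -90.1 F [ 0.5  0.4 -0.2] op 0.0004
[(np.int32(329), array([324.9, 189. ]), array([316, 176,  19,  24], dtype=int32))]
(array([-0.011, -0.605,  0.004]), np.float64(-0.0006))
```

View pics/c12.png

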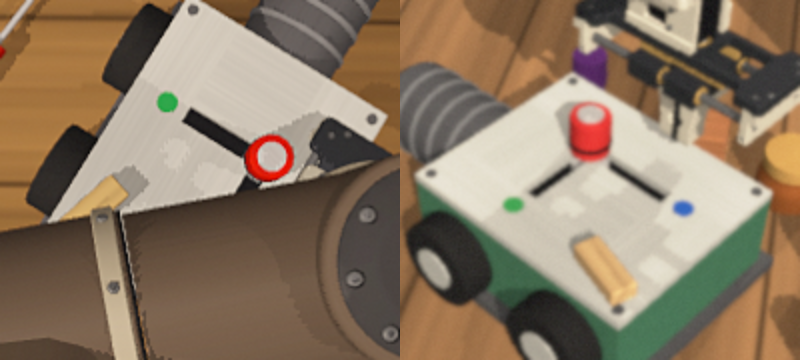

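Run:
```python
from h import *
from plant import ctrl,snapshot
t=snapshot('top');print(knob(t,(330,190,420,260)))
im=t['img'];g=cv2.cvtColor(im,cv2.COLOR_BGR2GRAY)
# white cap centroid
m=np.zeros(g.shape,np.uint8);print(w2f(onz(t,(250+272/2,150+155/2),.14))*1e3)
cv2.imwrite('pics/c13.png',cv2.resize(im[195:265,340:420],(800,700))[:600])
```

```text
(array([ 28.3073663 , -29.43990721]), array([372, 218,  25,  23], dtype=int32))
[ 32.12653345 -30.95962779]
```

View pics/c13.png

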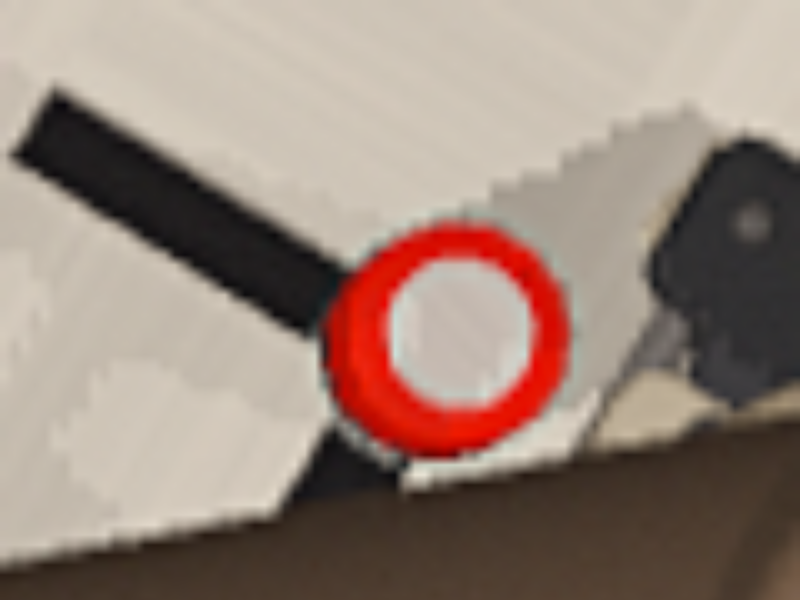

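Knob cap centre is at pixel (386,228), which puts the knob at about (31.5,−31) mm in the feeder frame. It is upright at the corner, so I go round behind it.

```bash
python3 -m creep '[[0,-0.1,0,0,0],[0,-0.2,0,0,0],[0,-0.3,0,0,0],[0,-0.4,0,0,0],[0,-0.5,0,0,0],[0,-0.61,0,0,0],[0,-0.61,0,0,0],[0,-0.61,0,0,0]]'
python3 - <<'E'
from h import *
from plant import ctrl,snapshot
o=ctrl.get_obs();state(o)
s=snapshot('side');t=snapshot('top')
print(blobs(s['img'],'red',(230,130,420,290)))
cv2.imwrite('pics/c14.png',np.hstack([cv2.resize(t['img'][170:270,320:420],(400,400)),cv2.resize(s['img'][130:230,270:370],(400,400))]))
E
```

```text
clock: 12.02
tool_pos: [0.551, -0.1275, 0.0847]
orientation: [180.0, -0.0, -121.0]
force: [-0.7, -0.1, -0.6]
opening: 0.0005
12.02 tcp f mm [ 31.2 -81.3] z 0.0847 yawf -90.0 F [-0.7 -0.1 -0.6] op 0.0005
[(np.int32(328), array([324.9, 189. ]), array([316, 176,  19,  24], dtype=int32))]
```

View pics/c14.png

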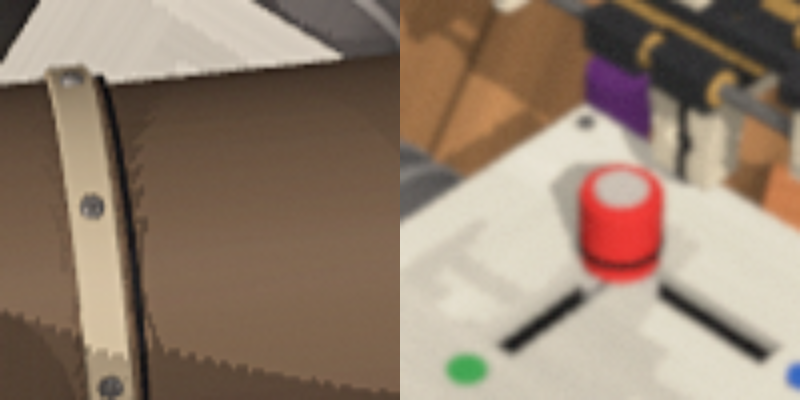

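```bash
python3 -m creep '[[-0.08,0,0,0,0],[-0.16,0,0,0,0],[-0.22,0,0,0,0],[-0.28,0,0,0,0],[-0.34,0,0,0,0],[-0.4,0,0,0,0],[-0.45,0,0,0,0],[-0.45,0,0,0,0]]'
python3 - <<'E'
from h import *
from plant import ctrl,snapshot
o=ctrl.get_obs();state(o)
s=snapshot('side')
print(blobs(s['img'],'red',(230,130,420,290)))
cv2.imwrite('pics/c15.png',cv2.resize(s['img'][130:230,250:370],(720,600)))
E
```

```text
clock: 12.78
tool_pos: [0.5745, -0.0874, 0.0853]
orientation: [-180.0, 0.0, -120.9]
force: [0.3, 0.6, 0.4]
opening: 0.0006
12.78 tcp f mm [ 30.7 -35. ] z 0.0853 yawf -89.9 F [0.3 0.6 0.4] op 0.0006
[(np.int32(350), array([314.5, 195.9]), array([305, 182,  21,  25], dtype=int32))]
```

View pics/c15.png

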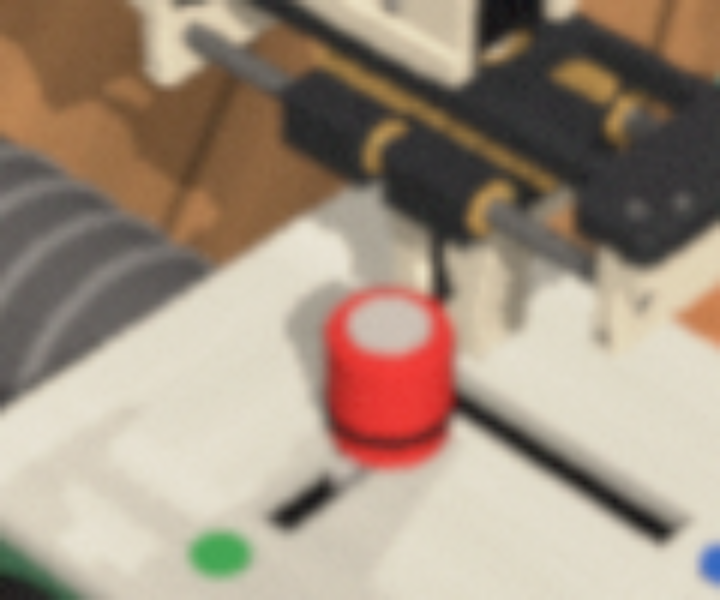

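```bash
python3 -m creep '[[-0.06,0,0,0,0],[-0.12,0,0,0,0],[-0.18,0,0,0,0],[-0.24,0,0,0,0],[-0.29,0,0,0,0],[-0.34,0,0,0,0],[-0.37,0,0,0,0],[-0.37,0,0,0,0]]'
python3 - <<'E'
from h import *
from plant import ctrl,snapshot
o=ctrl.get_obs();state(o)
s=snapshot('side')
print(blobs(s['img'],'red',(230,130,420,290)))
cv2.imwrite('pics/c16.png',cv2.resize(s['img'][130:230,250:370],(720,600)))
E
```

```text
clock: 13.5
tool_pos: [0.5933, -0.056, 0.0852]
orientation: [-180.0, 0.0, -120.9]
force: [0.0, -0.1, -0.9]
opening: 0.0008
13.5 tcp f mm [30.7  1.7] z 0.0852 yawf -90.0 F [ 0.  -0.1 -0.9] op 0.0008
[(np.int32(359), array([300. , 206.1]), array([290, 190,  22,  28], dtype=int32))]
```

View pics/c16.png

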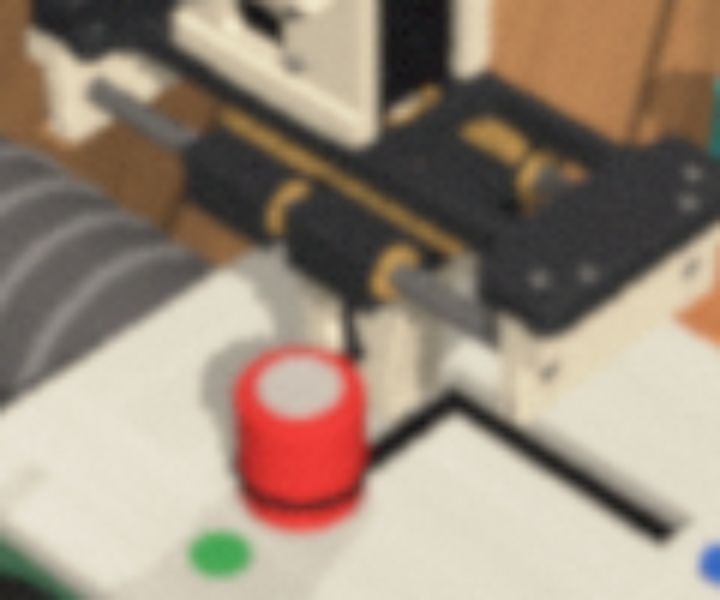

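```bash
python3 -m creep '[[-0.01,0,0,0,0],[-0.02,0,0,0,0],[-0.03,0,0,0,0],[-0.04,0,0,0,0],[-0.05,0,0,0,0],[-0.06,0,0,0,0],[-0.06,0,0,0,0],[-0.06,0,0,0,0]]'
python3 - <<'E'
from h import *
from plant import ctrl,snapshot
o=ctrl.get_obs();state(o)
s=snapshot('side')
print(blobs(s['img'],'red',(230,130,420,290)))
E
```

```text
clock: 14.22
tool_pos: [0.596, -0.0514, 0.0853]
orientation: [-180.0, 0.0, -120.9]
force: [-0.7, -0.6, 0.8]
opening: 0.0007
14.22 tcp f mm [30.6  7. ] z 0.0853 yawf -90.0 F [-0.7 -0.6  0.8] op 0.0007
[(np.int32(361), array([298. , 207.6]), array([288, 191,  22,  28], dtype=int32))]
```

```bash
python3 -m creep '[[-0.01,0,0,0,0],[-0.02,0,0,0,0],[-0.03,0,0,0,0],[-0.04,0,0,0,0],[-0.04,0,0,0,0],[-0.04,0,0,0,0],[-0.04,0,0,0,0],[-0.04,0,0,0,0]]'
python3 - <<'E'
from h import *
from plant import ctrl,snapshot
o=ctrl.get_obs();state(o)
s=snapshot('side')
print(blobs(s['img'],'red',(230,130,420,290)))
cv2.imwrite('pics/c17.png',cv2.resize(s['img'][150:230,250:346],(720,600),interpolation=cv2.INTER_CUBIC))
E
```

```text
clock: 14.93
tool_pos: [0.598, -0.048, 0.0853]
orientation: [-180.0, 0.0, -120.9]
force: [-0.9, 0.3, 0.9]
opening: 0.0003
14.93 tcp f mm [30.6 11. ] z 0.0853 yawf -90.0 F [-0.9  0.3  0.9] op 0.0003
[(np.int32(363), array([296.3, 208.7]), array([286, 192,  22,  28], dtype=int32))]
```

View pics/c17.png

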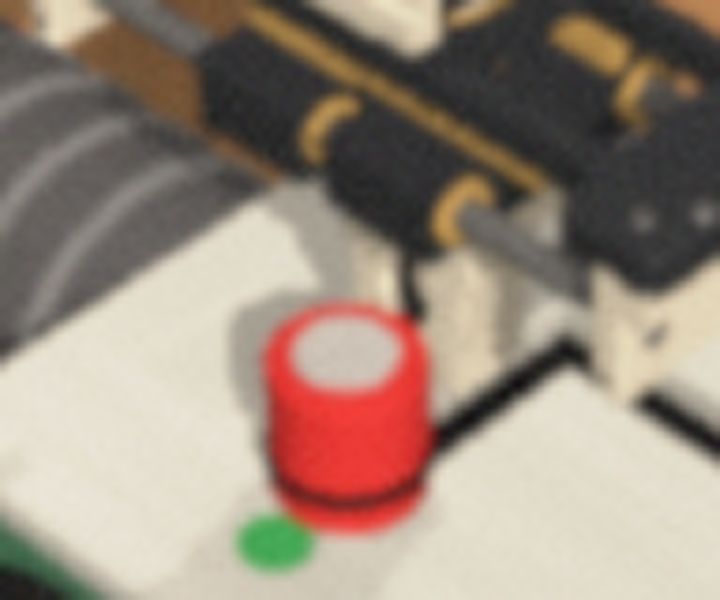

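```bash
python3 -m creep '[[-0.01,0,0,0,0],[-0.02,0,0,0,0],[-0.03,0,0,0,0],[-0.03,0,0,0,0],[-0.03,0,0,0,0],[-0.03,0,0,0,0],[-0.03,0,0,0,0],[-0.03,0,0,0,0]]'
python3 - <<'E'
from h import *
from plant import ctrl,snapshot
o=ctrl.get_obs();state(o)
s=snapshot('side')
print(blobs(s['img'],'red',(230,130,420,290)))
E
```

```text
clock: 15.65
tool_pos: [0.5993, -0.0457, 0.0853]
orientation: [180.0, -0.0, -120.9]
force: [-2.0, -3.7, 2.1]
opening: 0.0006
15.65 tcp f mm [30.6 13.6] z 0.0853 yawf -90.0 F [-2.  -3.7  2.1] op 0.0006
[(np.int32(361), array([295.7, 209.1]), array([285, 193,  22,  28], dtype=int32))]
```

The stop force appeared (4 N) at tool y = 13.6 mm, as predicted for the stop. I back off to check.

```bash
python3 -m creep '[[0.1,0,0,0,0],[0.25,0,0,0,0],[0.4,0,0,0,0],[0.55,0,0,0,0],[0.7,0,0,0,0],[0.7,0,-0.3,0,0],[0.7,0,-0.6,0,0],[0.7,0,-0.8,0,0]]'
python3 -m creep '[[0.3,0,-0.1,0,0],[0.6,0,-0.1,0,0],[0.9,0,-0.1,0,0],[1,0,-0.1,0,0],[1,0,-0.1,0,0],[1,0,-0.1,0,0],[1,0,-0.1,0,0],[1,0,-0.1,0,0]]'
python3 -m creep '[[0.3,0,0,0,0],[0.6,0,0,0,0],[0.9,0,0,0,0],[1,0,0,0,0],[1,0,0,0,0],[1,0,0,0,0],[1,0,0,0,0],[1,0,0,0,0]]'
python3 - <<'E'
from h import *
from plant import ctrl,snapshot
o=ctrl.get_obs();state(o)
s=snapshot('side');t=snapshot('top')
print(blobs(s['img'],'red',(230,130,420,290)));
try: print(knob(t,(320,180,420,260)))
except Exception as e: print(e)
cv2.imwrite('pics/c18.png',np.hstack([cv2.resize(t['img'][170:270,300:400],(400,400)),cv2.resize(s['img'][130:230,250:350],(400,400))]))
cv2.imwrite('pics/top18.png',t['img'])
E
```

```text
clock: 16.37
tool_pos: [0.5635, -0.1072, 0.1679]
orientation: [-179.9, 0.1, -121.0]
force: [0.7, 0.4, -0.2]
opening: 0.0002
clock: 17.03
tool_pos: [0.5124, -0.191, 0.1752]
orientation: [180.0, 0.0, -120.9]
force: [-0.5, 0.1, 0.4]
opening: 0.0007
clock: 17.7
tool_pos: [0.4614, -0.2763, 0.1752]
orientation: [-180.0, 0.0, -120.9]
force: [-0.4, 0.1, -0.2]
opening: 0.001
17.7 tcp f mm [  30.8 -255.1] z 0.1752 yawf -89.9 F [-0.4  0.1 -0.2] op 0.001
[(np.int32(362), array([295.8, 209.1]), array([286, 195,  22,  26], dtype=int32))]
(array([29.90489032, 41.30789255]), array([336, 194,  24,  24], dtype=int32))
```

View pics/c18.png

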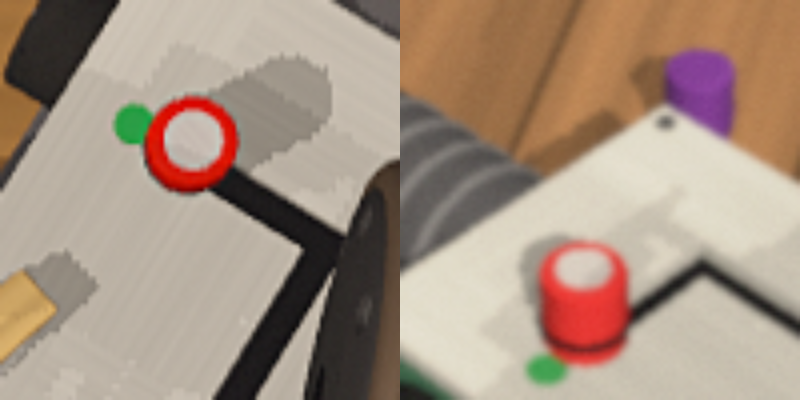

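View pics/top18.png

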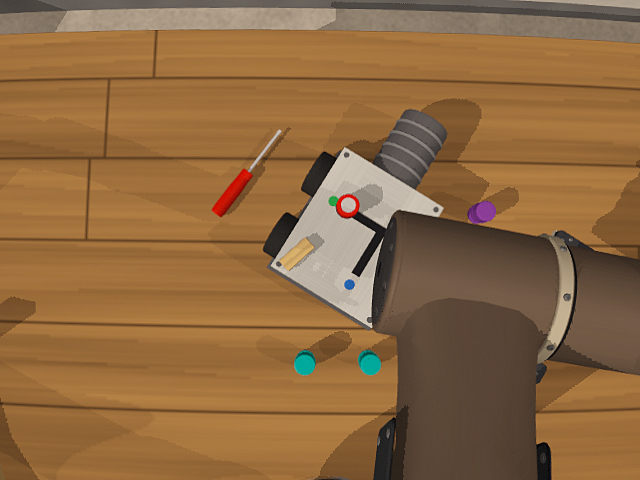

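```bash
python3 -m creep '[[0.3,0,-0.1,0,0],[0.6,0,-0.1,0,0],[0.9,0,-0.1,0,0],[1,0,-0.1,0,0],[1,0,-0.1,0,0],[1,0,-0.1,0,0],[1,0,-0.1,0,0],[1,0,-0.1,0,0]]'
python3 - <<'E'
from h import *
from plant import ctrl,snapshot
o=ctrl.get_obs();state(o)
s=snapshot('side');a=cv2.imread('pics/side0.png')
cv2.imwrite('pics/c19.png',np.hstack([cv2.resize(a[120:390,180:480],(400,360)),cv2.resize(s['img'][120:390,180:480],(400,360))]))
print(blobs(s['img'],'red',(230,130,420,290)))
E
```

```text
clock: 18.47
tool_pos: [0.4099, -0.3621, 0.1852]
orientation: [-180.0, 0.0, -120.9]
force: [-0.9, 0.8, -0.3]
opening: 0.0006
18.47 tcp f mm [  30.8 -355.2] z 0.1852 yawf -89.9 F [-0.9  0.8 -0.3] op 0.0006
[(np.int32(360), array([295.8, 209.1]), array([286, 195,  22,  26], dtype=int32))]
```

View pics/c19.png

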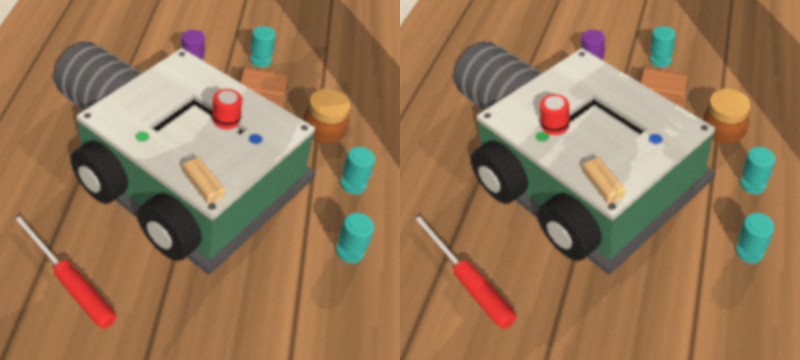

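The before and after pictures match, except that the knob is now at the green dot. The offcut, jar, block and screwdriver have not moved.

```bash
python3 -c "
from plant import workorder
print(workorder.close_job())"
```

```text
the job is handed in; nothing more can be done
None
```

The selector knob is at the end of the second leg by the green dot, and I handed the job in at about 18.5 s; no verdict was reported. I pushed it with the closed fingers along the first leg to the corner, then went behind it and pushed along the second leg until it met the stop, at about 4 N. Then I backed off.

**Last checks:**
- **Knob:** the top view puts it at about (29.9, 41.3) mm in the feeder frame, against slot_end at (30, 40). It stood upright on the deck and looked the same in two later pictures.
- **Other objects:** the offcut, jar, screwdriver and sanding block look unmoved in the before and after side pictures; I compared these by eye.
- **Robot:** it was clear of everything, with only noise on the force reading.

**What disagreed:** the reported tool height did not match the pictures. The fingertips looked about 30–36 mm higher than reported, and at a reported 0.093 m, below deck height, there was no contact. On the first approach the fingers therefore passed over the edge of the knob without touching it. After that I set the pushing height from the side pictures. I did not find the cause.

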